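# Line up the specimen pots by size

## Task

Line up the four blue-capped specimen pots on the metal strip in order of size, one standing centred on each dark round mark: the smallest on the mark next to the red stop, rising to the largest at the other end. Keep every pot upright all the while, and leave the yellow-lidded dish where it is.

Things in the scene. Friction and masses are not known exactly. Their poses are not given: they have to be found in the camera images.
- pot_a: upright round specimen pot, white with a blue screw cap, smooth straight side: diameter 30 mm, height 42 mm overall, closed and rigid, 30 g give or take 30 percent (the smallest of the four pots). Origin at the centre of its underside, z up; loose.
- pot_b: upright round specimen pot, white with a blue screw cap, smooth straight side: diameter 38 mm, height 58 mm overall, closed and rigid, 50 g give or take 30 percent (the second smallest of the four pots). Origin at the centre of its underside, z up; loose.
- pot_c: upright round specimen pot, white with a blue screw cap, smooth straight side: diameter 46 mm, height 74 mm overall, closed and rigid, 80 g give or take 30 percent (the second largest of the four pots). Origin at the centre of its underside, z up; loose.
- pot_d: upright round specimen pot, white with a blue screw cap, smooth straight side: diameter 54 mm, height 90 mm overall, closed and rigid, 120 g give or take 30 percent (the largest of the four pots). Origin at the centre of its underside, z up; loose.
- mark_p: End mark of four identical dark steel discs, 62 mm across, 2 mm thick, 82 mm apart in a straight row (in order p, q, r, s) on a fixed aluminium strip, 400 x 85 mm, 10 mm high. Origin at the centre of its underside; its top, where a pot stands, is 2 mm above that, 12 mm above the bench. x across the row, y along it, z up. Fixed.
- mark_q: Middle mark of four identical dark steel discs, 62 mm across, 2 mm thick, 82 mm apart in a straight row (in order p, q, r, s) on a fixed aluminium strip, 400 x 85 mm, 10 mm high. Origin at the centre of its underside; its top, where a pot stands, is 2 mm above that, 12 mm above the bench. x across the row, y along it, z up. Fixed.
- mark_r: Middle mark of four identical dark steel discs, 62 mm across, 2 mm thick, 82 mm apart in a straight row (in order p, q, r, s) on a fixed aluminium strip, 400 x 85 mm, 10 mm high. Origin at the centre of its underside; its top, where a pot stands, is 2 mm above that, 12 mm above the bench. x across the row, y along it, z up. Fixed.
- mark_s: End mark of four identical dark steel discs, 62 mm across, 2 mm thick, 82 mm apart in a straight row (in order p, q, r, s) on a fixed aluminium strip, 400 x 85 mm, 10 mm high. Origin at the centre of its underside; its top, where a pot stands, is 2 mm above that, 12 mm above the bench. x across the row, y along it, z up. Fixed.
- red_stop: red block, 70 mm across the row, 20 mm along it and 22 mm high, fixed on the strip at one end of the row of marks, its centre 59 mm beyond the centre of the nearest mark (either mark_p or mark_s). A like block in grey stands at the other end. Origin at the centre of its underside, on the strip 10 mm above the bench.
- dish: closed low culture dish with a yellow lid, diameter 60 mm, height 15 mm, standing loose on the bench among the pots; not to be moved. Origin at the centre of its underside.
Things that resemble listed ones, but are neither listed nor needed, are in the scene too. What is shaped like the pot_b but green or orange is not meant.

How it is judged:
By the outcome, as a careful person would: the job done as asked, in the order asked, and still so for the second after the job is handed in, with the robot touching nothing.
It also fails if it takes over 112 s, if anything falls off the work surface, if the arm or the gripper's body presses on something with over 40 N, if the wrist force passes 120 N, or if a joint passes its speed limit or range.

## Robot

A 6-joint arm with a two-finger parallel gripper is mounted at the origin on the work surface. World frame = base frame: x ahead of the robot, y to its left, z up, the work surface at z = 0. Lengths are in m, angles in rad, forces in N, time in s.
With the tool pointing down it reaches from about 0.15 to 0.775 m from the base axis. Payload 6.1 kg.
Tool frame: the origin (TCP) lies at the very end of the fingers, on their centre line; the grasp point (between the pads) lies 19 mm behind it; z points along the fingers, y is the line along which they close (so a half turn about z gives the same grasp; the last joint's range is limited). The gripper opens to 85 mm and grips with 20 to 120 N. Pads are 22 mm wide; open, the fingers measure 114 mm over their backs; the gripper's body (76 mm by 85 mm) begins 54 mm behind the grasp point. The pads swing forward as they close: fully open they stand 13 mm farther back than shut.
Start: joints at [1.135, 0.126, -0.04, 1.405, 0, 1.571], TCP at [0.222, 0.476, 0.231] pointing down, gripper open.
Joint ranges: [-2.72, 2.72], [-0.95, 1.95], [-1.27, 1.35], [-1.78, 2.02], [-1.46, 1.47], [-3.14, 3.14]. Speed limits (rad/s): [2.39, 2.39, 3.01, 3.14, 3.14, 3.14].

## Interface

Orientations are given as a unit quaternion [w, x, y, z].
In Python, from station import ctrl, viewer gives the robot as it stands.
- The arm moves only by the tool play_rows, never from a script. Its argument "commands" is a list that holds one entry, the list of rows, each a list of 4 numbers: the shift along the tool's x, y, z in m, then the turn about the tool's z in degrees. In form: [[[dx, dy, dz, roll], ...]]. A call has 1 to 5 rows; each row is the pose to reach, as a shift and turn from the pose commanded when the call began, along the tool's axes at that moment; what a row does not reach only later rows make up. A row lasts 1/8 s, in which the tool goes at most 62.5 mm and 10.7 degrees, less where a joint would pass 70% of its speed; a pose out of reach is approached as far as the arm can. A call with a gripper value outside its range is refused whole. "fingers" is the finger opening in m, from 0 to 0.0854, set as the call begins (left out, the last holds). The fingers move at their own pace and stop on an object; "force" is the grip in N (left out, the last holds). Time passes only in rows, so rows that repeat a pose let the fingers close. It gives the time, the measured TCP pose, the force, the opening and the grip force at its end, in the units of the state.
- ctrl.get_state(): the state, without advancing time (a new reading comes with each control period).
- viewer.camera(name): name is "side" or "top"; returns the picture (400x640x3 uint8, red, green, blue); there is no depth.
- viewer.calibration(name): a dict with "intrinsics" (3x3 intrinsics, pixels), "k1" (the pictures are not rectified: a ray, as slopes to the right and down, at radius r is drawn at 1 + k1 r^2 times it, then the intrinsics apply), "camera_from_world" (4x4, takes a point from world to camera coordinates). Camera axes: x right, y down, z forward; pixel columns grow to the right and rows downward; lengths in m; the calibration is good to about 2 mm. A picture is of the moment at which its call begins. calibration takes no time and is no camera call.
- ctrl.close_job(): hands the job in; it is judged then, once.
The state is a dict: "clock": time; "qpos": joint angles; "joint_vel": joint speeds; "tau": joint torques, N m; "position": TCP position; "ee_rot": TCP orientation; "contact_force": force on the tool from outside, world axes, zero at the start; "wrist_torque": the same for the moment, N m; "grip_width": opening from 0.0 (shut) to 1.0 (fully open); "grasp_force": force on a finger pad.
Only numpy, scipy, OpenCV 4.12 (cv2) and the standard library are available. Lean on these libraries where they do the work, as an engineer would, in place of code of your own. Each camera call takes 0.05 s, during which the arm holds its last target. There are 200 camera calls.

## Working session

There is one attempt and no reset: what is moved stays moved. The work goes in short steps, Python scripts to look and compute and a tool call to move; the robot and the scene stay as the last step left them, time stands still between calls to the robot, and variables do not carry over. Pictures are saved under pics/ and viewed, at most 14 in all, crops included, and the job is handed in when it is done.

Besides the shell and the picture viewer there is one more tool, called after "Emit:" as a command line: name --argument value ..., lists and objects as JSON in quotes. play_rows: Moves the arm, as the interface text tells. Its arguments: {"type":"object","properties":{"commands":{"type":"array","items":{"type":"array","items":{"type":"array","items":{"type":"number"}}}},"fingers":{"type":"number"},"force":{"type":"number"}},"required":["commands"]}

```bash
mkdir -p pics; cat > h.py <<'E'
import numpy as np, cv2
from station import ctrl, viewer
def px2w(cam,u,v,z):
    c=viewer.calibration(cam);K=np.array(c["intrinsics"]);T=np.array(c["camera_from_world"])
    d=np.array([(u-K[0,2])/K[0,0],(v-K[1,2])/K[1,1]]);p=d.copy()
    for _ in range(20): p=d/(1+c["k1"]*(p@p))
    R=T[:3,:3];o=-R.T@T[:3,3];r=R.T@np.array([*p,1]);return o+r*(z-o[2])/r[2]
def w2px(cam,P):
    c=viewer.calibration(cam);K=np.array(c["intrinsics"]);T=np.array(c["camera_from_world"])
    q=T[:3,:3]@np.array(P)+T[:3,3];p=q[:2]/q[2];p=p*(1+c["k1"]*(p@p));return K[:2,:2]@p+K[:2,2]
def save(cam,name,crop=None,k=1):
    im=viewer.camera(cam)[:,:,::-1]
    if crop: a,b,c,d=crop;im=im[b:d,a:c]
    cv2.imwrite("pics/"+name,cv2.resize(im,None,fx=k,fy=k,interpolation=cv2.INTER_CUBIC))
E
python3 - <<'E'
from h import *
save("top","t0.png",k=1.25);save("side","s0.png",k=1.25)
for n in("top","side"):
    T=np.array(viewer.calibration(n)["camera_from_world"]);print(n,-T[:3,:3].T@T[:3,3],T[:3,:3].round(2).tolist(),viewer.calibration(n)["intrinsics"])
print(ctrl.get_state())
E
```

```text
top [0.34972067 0.02027005 1.20414508] [[0.01, -1.0, 0.01], [-0.99, -0.02, -0.17], [0.17, -0.01, -0.99]] [[507.94441314   0.         312.24635479]
 [  0.         507.94441314 197.3182385 ]
 [  0.           0.           1.        ]]
side [0.2804148  0.79457506 0.86391696] [[-0.96, -0.28, -0.01], [-0.19, 0.67, -0.72], [0.21, -0.68, -0.7]] [[502.64882048   0.         320.22756176]
 [  0.         502.64882048 193.74698853]
 [  0.           0.           1.        ]]
{'clock': 0.1, 'qpos': array([ 1.13502740e+00,  1.26364086e-01, -4.05015960e-02,  1.40542477e+00,
        2.04727533e-05,  1.57080130e+00]), 'joint_vel': array([-0.00064457, -0.00272688,  0.00172808, -0.00043438,  0.00048874,
       -0.00059876]), 'tau': array([ 1.49518375e-03, -4.36907673e+01,  3.53603840e+01,  1.37355679e-02,
        1.72878213e-04,  2.11097716e-05]), 'position': array([0.22144325, 0.47560025, 0.23058554]), 'ee_rot': array([-1.71481134e-04,  2.16166967e-01,  9.76356126e-01, -7.27187916e-04]), 'contact_force': array([ 0.68417425, -0.0562282 , -0.6696146 ]), 'wrist_torque': array([ 0.01836236, -0.02543086,  0.03229911]), 'grasp_force': 0.0, 'grip_width': 0.9981514347965625}
```

View pics/t0.png

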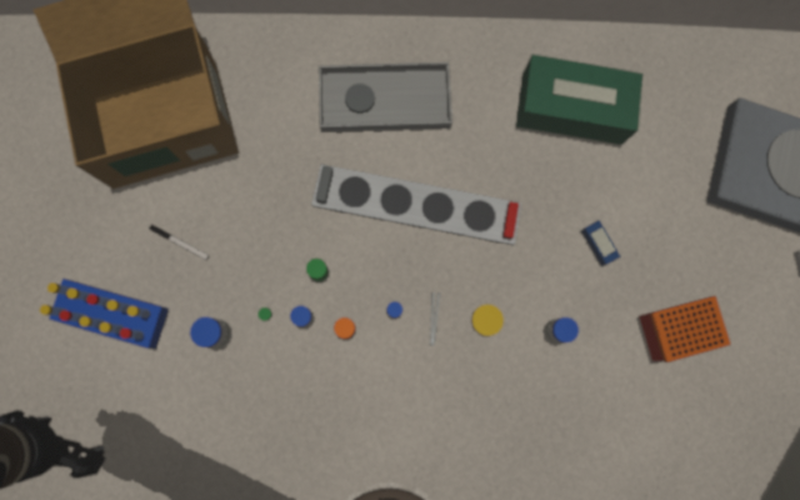

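View pics/s0.png

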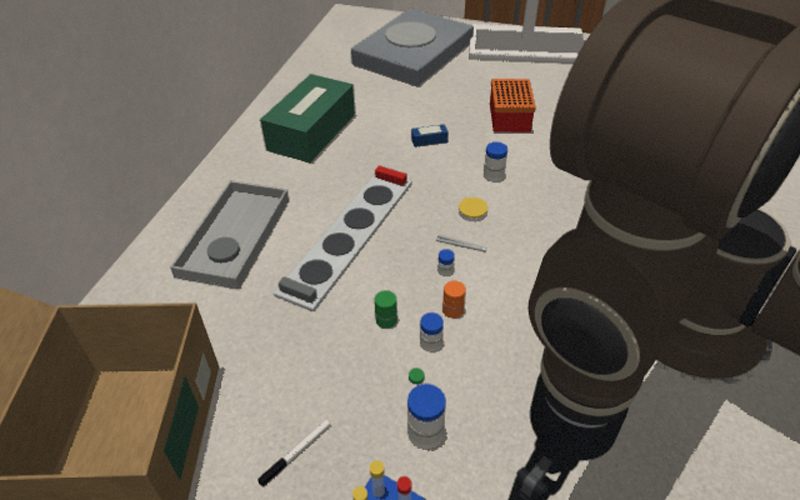

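The top view (1.25x) shows blue caps at (206,332), (301,316), (394,310) and (565,330). The strip runs from grey (324,185) to red (511,220), with discs at (354,191), (396,199), (437,207) and (479,215). The yellow dish is at (488,320). By size the caps look like d, b, a, c from left to right. Green (317,269), (265,314) and orange (345,328) are decoys. I'll measure these and confirm in a crop.

```bash
python3 - <<'E'
from h import *
im=viewer.camera("top");hsv=cv2.cvtColor(im,cv2.COLOR_RGB2HSV)
cv2.imwrite("pics/t1.png",cv2.resize(im[220:300,130:490,::-1],None,fx=2.2,fy=2.2,interpolation=cv2.INTER_CUBIC))
def blobs(m,x0,y0,x1,y1):
    mm=np.zeros_like(m);mm[y0:y1,x0:x1]=m[y0:y1,x0:x1]
    n,l,s,c=cv2.connectedComponentsWithStats(mm)
    return [(s[i],c[i]) for i in range(1,n) if s[i][4]>60]
H={}
for s,c in blobs(cv2.inRange(hsv,(105,120,60),(130,255,255)),140,235,480,285):
    best=[]
    for n,D,h in zip("abcd",(.03,.038,.046,.054),(.042,.058,.074,.09)):
        p=px2w("top",c[0],c[1],h);e=px2w("top",c[0]+np.sqrt(s[4]/np.pi),c[1],h)
        best.append((n,(2e3*np.linalg.norm(e-p)).round(1),p.round(4)[:2].tolist()))
    print(s.tolist(),c.round(1),best)
print("discs")
for s,c in blobs(cv2.inRange(cv2.cvtColor(im,cv2.COLOR_RGB2GRAY),0,85),262,130,404,195): print(s.tolist(),c.round(1),px2w("top",*c,.012).round(4))
print("dish")
for s,c in blobs(cv2.inRange(hsv,(20,120,80),(35,255,255)),370,235,420,285): print(c.round(1),px2w("top",*c,.015).round(4))
for u,v in((345,328),(317,269),(265,314)): print(px2w("top",u*.8,v*.8,.05).round(3))
E
```

```text
[310, 242, 11, 12, 96] [315.2 247.6] [('a', np.float64(25.3), [0.4342, -0.0016]), ('b', np.float64(24.9), [0.4331, -0.0013]), ('c', np.float64(24.6), [0.4319, -0.001]), ('d', np.float64(24.2), [0.4307, -0.0007])]
[233, 246, 16, 15, 179] [240.3 252.7] [('a', np.float64(34.5), [0.4199, 0.1691]), ('b', np.float64(34.0), [0.4189, 0.167]), ('c', np.float64(33.5), [0.418, 0.165]), ('d', np.float64(33.0), [0.417, 0.1629])]
[153, 255, 23, 22, 415] [164.2 265.4] [('a', np.float64(52.8), [0.3879, 0.342]), ('b', np.float64(52.1), [0.3874, 0.3376]), ('c', np.float64(51.4), [0.3869, 0.3331]), ('d', np.float64(50.6), [0.3863, 0.3287])]
[443, 255, 19, 18, 278] [451.9 263.6] [('a', np.float64(44.0), [0.4014, -0.3159]), ('b', np.float64(43.3), [0.4007, -0.3113]), ('c', np.float64(42.7), [0.4, -0.3066]), ('d', np.float64(42.1), [0.3993, -0.302])]
discs
[272, 142, 24, 23, 439] [283.3 153. ] [0.6635 0.0779 0.012 ]
[305, 148, 24, 23, 436] [316.6 159.3] [ 0.6492 -0.0027  0.012 ]
[339, 155, 23, 23, 436] [349.9 165.8] [ 0.6343 -0.0832  0.012 ]
[372, 161, 24, 24, 439] [383.2 172.3] [ 0.6199 -0.1639  0.012 ]
dish
[389.7 255.7] [ 0.4195 -0.1767  0.015 ]
[0.399 0.087 0.05 ]
[0.506 0.141 0.05 ]
[0.422 0.232 0.05 ]
```

View pics/t1.png

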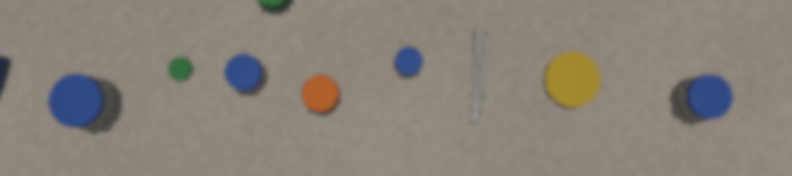

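The crop confirms four distinct blue sizes from left to right, measured at about 51, 34, 43 (right end) and 25 mm: d, b, c (far right) and a. The red stop is at the -y end, so the targets are:
- **a:** (.620,-.164)
- **b:** (.634,-.083)
- **c:** (.649,-.003)
- **d:** (.6635,.078)

I'll set the tool's y axis across the row and start with a.

Emit:
play_rows --commands '[[[-0.04,-0.035,0,10],[-0.08,-0.07,0,20],[-0.12,-0.105,0,30],[-0.16,-0.14,0,40],[-0.2,-0.17,0,50]]]' --fingers 0.0854 --force 40

```text
clock: 0.78
position: [0.3313, 0.2357, 0.2313]
ee_rot: [0.0, 0.611, 0.792, 0.0]
contact_force: [0.1, 0.5, 0.4]
grip_width: 1.003
grasp_force: 0.0
```

```bash
cat >> h.py <<'E'
from scipy.spatial.transform import Rotation as Ro
def to(X,Y,Z,yaw=-10.2):
    s=ctrl.get_state();w,x,y,z=s["ee_rot"];R=Ro.from_quat([x,y,z,w]).as_matrix()
    R=np.array([[R[0,0],R[0,1],0],[R[1,0],R[1,1],0],[0,0,-1]])
    cy=np.degrees(np.arctan2(R[1,1],R[0,1]))
    print("shift",(R.T@(np.array([X,Y,Z])-s["position"])).round(4),"roll",round(cy-yaw,1),"pos",s["position"].round(4),"t",s["clock"],"q6",s["qpos"][5].round(2))
E
python3 -c "
from h import *
to(.4342,-.0016,.11)"
```

```text
shift [-0.2556  0.0392  0.1213] roll 24.9 pos [0.3313 0.2357 0.2313] t 0.775 q6 1.93
```

Emit:
play_rows --commands '[[[-0.06,0.01,0.02,8],[-0.115,0.02,0.04,16],[-0.17,0.03,0.07,24.9],[-0.225,0.035,0.1,24.9],[-0.2556,0.039,0.121,24.9]]]'

```text
clock: 1.4
position: [0.435, -0.0017, 0.1089]
ee_rot: [-0.0, 0.766, 0.643, -0.0]
contact_force: [0.8, 0.2, -0.5]
grip_width: 1.002
grasp_force: 0.0
```

Emit:
play_rows --commands '[[[0,0,0,0],[0,0,0,0]]]'

```text
clock: 1.65
position: [0.4349, 0.0009, 0.1105]
ee_rot: [-0.0, 0.765, 0.644, -0.0]
contact_force: [-0.3, 0.4, -0.7]
grip_width: 0.999
grasp_force: 0.0
```

```bash
python3 -c "
from h import *
to(.4342,-.0016,.008)
save('side','s1.png',(280,150,440,270),5)
print(w2px('side',(.4342,-.0016,.042)))"
```

```text
shift [-0.0026 -0.0003  0.1025] roll 0.3 pos [0.4349 0.0009 0.1105] t 1.65 q6 1.75
[357.4867937  203.93685225]
```

View pics/s1.png

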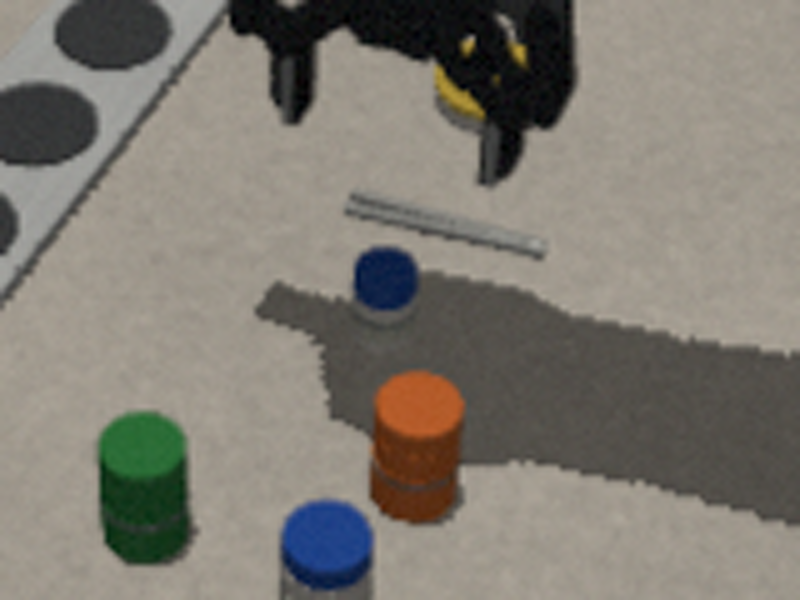

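The side view shows pot a's cap centre at (357,204), which matches the prediction of (357.5,203.9). Next: descend, grip and lift.

Emit:
play_rows --commands '[[[-0.001,0,0.035,0],[-0.002,0,0.075,0],[-0.0025,0,0.1,0],[-0.0025,0,0.1025,0],[-0.0025,0,0.1025,0]]]'

```text
clock: 2.33
position: [0.4354, -0.0012, 0.009]
ee_rot: [0.0, 0.765, 0.644, 0.001]
contact_force: [-0.2, -1.1, 0.8]
grip_width: 0.999
grasp_force: 0.0
```

Emit:
play_rows --commands '[[[0,0,0,0],[0,0,0,0],[0,0,0,0],[0,0,0,0],[0,0,0,0]]]' --fingers 0.02 --force 40

```text
clock: 2.95
position: [0.435, -0.0019, 0.0084]
ee_rot: [0.0, 0.765, 0.644, 0.0]
contact_force: [-1.0, -0.2, 6.2]
grip_width: 0.339
grasp_force: 39.3
```

Emit:
play_rows --commands '[[[0,0,0,0],[0,0,0,0],[0,0,-0.02,0],[0,0,-0.06,0],[0,0,-0.08,0]]]'

```text
clock: 3.58
position: [0.4353, -0.0019, 0.0895]
ee_rot: [0.001, 0.765, 0.644, 0.001]
contact_force: [0.3, -0.1, -0.4]
grip_width: 0.335
grasp_force: 39.5
```

```bash
python3 -c "
from h import *
to(.6199,-.1639,.088)
print(ctrl.get_state()['grip_width'])"
```

```text
shift [-0.128   0.2097  0.0015] roll 0.3 pos [ 0.4353 -0.0019  0.0895] t 3.575 q6 1.74
0.3350541195965748
```

Emit:
play_rows --commands '[[[-0.016,0.026,0,0],[-0.042,0.068,0,0],[-0.068,0.112,0,0],[-0.094,0.155,0,0],[-0.115,0.19,0,0]]]'

```text
clock: 4.2
position: [0.6033, -0.1492, 0.0872]
ee_rot: [-0.0, 0.766, 0.643, -0.0]
contact_force: [-0.3, 1.2, 0.3]
grip_width: 0.336
grasp_force: 39.5
```

Emit:
play_rows --commands '[[[-0.009,0.013,0,0],[-0.013,0.0195,0,0],[-0.013,0.0195,0,0],[-0.013,0.0195,0.025,0],[-0.013,0.0195,0.04,0]]]'

```text
clock: 4.82
position: [0.618, -0.1628, 0.0471]
ee_rot: [-0.0, 0.765, 0.644, -0.0]
contact_force: [-0.2, 0.4, 0.5]
grip_width: 0.339
grasp_force: 39.6
```

```bash
python3 -c "
from h import *
to(.6199,-.1639,.021);to(.6199,-.1639,.021)
save('side','s2.png',(240,110,400,230),5)"
```

```text
shift [-0.0008  0.0021  0.0261] roll 0.4 pos [ 0.618  -0.1628  0.0471] t 4.825 q6 1.48
shift [-0.0008  0.0021  0.0261] roll 0.4 pos [ 0.618  -0.1628  0.0471] t 4.825 q6 1.48
```

View pics/s2.png

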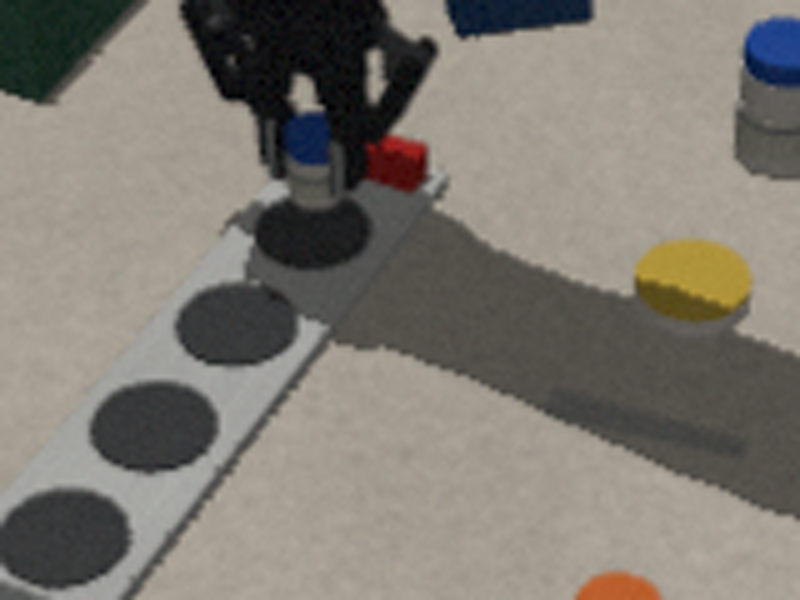

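Side view: pot a is held upright over the end mark beside the red stop (crop 312,200, disc centre 312,232). Next: lower it and release.

Emit:
play_rows --commands '[[[-0.0005,0.001,0.01,0],[-0.0005,0.002,0.018,0],[-0.0005,0.002,0.023,0],[-0.0005,0.002,0.025,0],[-0.0005,0.002,0.0255,0]]]'

```text
clock: 5.5
position: [0.6211, -0.1647, 0.0224]
ee_rot: [0.0, 0.765, 0.644, 0.0]
contact_force: [0.2, -0.0, 0.4]
grip_width: 0.341
grasp_force: 39.6
```

Emit:
play_rows --commands '[[[0,0,0,0],[0,0,0,0]]]'

```text
clock: 5.75
position: [0.6212, -0.1647, 0.0226]
ee_rot: [0.0, 0.765, 0.644, 0.0]
contact_force: [-0.5, 0.1, -0.3]
grip_width: 0.341
grasp_force: 39.6
```

Emit:
play_rows --commands '[[[0.0005,-0.001,0.0007,0],[0.0005,-0.001,0.0015,0],[0.0005,-0.001,0.002,0]]]'

```text
clock: 6.12
position: [0.6201, -0.164, 0.0205]
ee_rot: [0.0, 0.765, 0.644, 0.0]
contact_force: [-0.9, 1.1, 4.3]
grip_width: 0.337
grasp_force: 39.8
```

Emit:
play_rows --commands '[[[0,0,0,0],[0,0,0,0],[0,0,0,0],[0,0,0,0],[0,0,0,0]]]' --fingers 0.07

```text
clock: 6.75
position: [0.6201, -0.164, 0.0203]
ee_rot: [0.0, 0.765, 0.644, -0.0]
contact_force: [-0.8, -0.1, -0.1]
grip_width: 0.821
grasp_force: 0.0
```

Emit:
play_rows --commands '[[[0,0,-0.02,0],[0,0,-0.06,0],[0,0,-0.11,0],[0,0,-0.13,0]]]'

```text
clock: 7.25
position: [0.6213, -0.1643, 0.154]
ee_rot: [0.002, 0.765, 0.644, 0.001]
contact_force: [0.1, -0.0, -0.6]
grip_width: 0.817
grasp_force: 0.0
```

```bash
python3 -c "
from h import *
to(.4189,.167,.152)"
```

```text
shift [ 0.2917 -0.2562  0.002 ] roll 0.3 pos [ 0.6213 -0.1643  0.154 ] t 7.25 q6 1.48
```

Emit:
play_rows --commands '[[[0.03,-0.027,0,0],[0.07,-0.062,0,0],[0.11,-0.097,0,0],[0.15,-0.132,0,0],[0.19,-0.167,0,0]]]' --fingers 0.0854

```text
clock: 7.88
position: [0.4872, 0.053, 0.1505]
ee_rot: [0.0, 0.765, 0.644, 0.0]
contact_force: [0.9, 0.0, 0.6]
grip_width: 0.999
grasp_force: 0.0
```

Emit:
play_rows --commands '[[[0.04,-0.035,0.01,0],[0.08,-0.07,0.025,0],[0.1015,-0.089,0.04,0],[0.1015,-0.089,0.05,0],[0.1015,-0.089,0.05,0]]]'

```text
clock: 8.5
position: [0.4177, 0.1666, 0.0998]
ee_rot: [0.0, 0.765, 0.644, -0.001]
contact_force: [0.2, 0.6, 0.3]
grip_width: 0.998
grasp_force: 0.0
```

```bash
python3 -c "
from h import *
to(.4189,.167,.013)
im=viewer.camera('top')[:,:,::-1];A=cv2.resize(im[120:210,250:410],None,fx=5,fy=5,interpolation=cv2.INTER_CUBIC)
cv2.imwrite('pics/t2.png',A)
print(w2px('top',(.6199,-.1639,.054)),w2px('side',(.4189,.167,.058)))
hsv=cv2.cvtColor(viewer.camera('side'),cv2.COLOR_RGB2HSV);m=cv2.inRange(hsv,(105,120,60),(130,255,255));n,l,s,c=cv2.connectedComponentsWithStats(m)
print([(s[i].tolist(),c[i].round(1)) for i in range(1,n) if s[i][4]>60])"
```

```text
shift [0.0006 0.0011 0.0868] roll 0.3 pos [0.4177 0.1666 0.0998] t 8.5 q6 2.12
[385.95130874 168.31411992] [345.96950269 256.85932305]
[([582, 35, 11, 12, 84], array([587.4,  40.2])), ([389, 114, 17, 13, 187], array([396.9, 120. ])), ([297, 140, 11, 11, 99], array([302.2, 144.9])), ([337, 251, 17, 17, 241], array([345. , 258.9])), ([326, 307, 30, 30, 704], array([340.7, 321.7])), ([292, 381, 27, 19, 275], array([307., 392.]))]
```

View pics/t2.png

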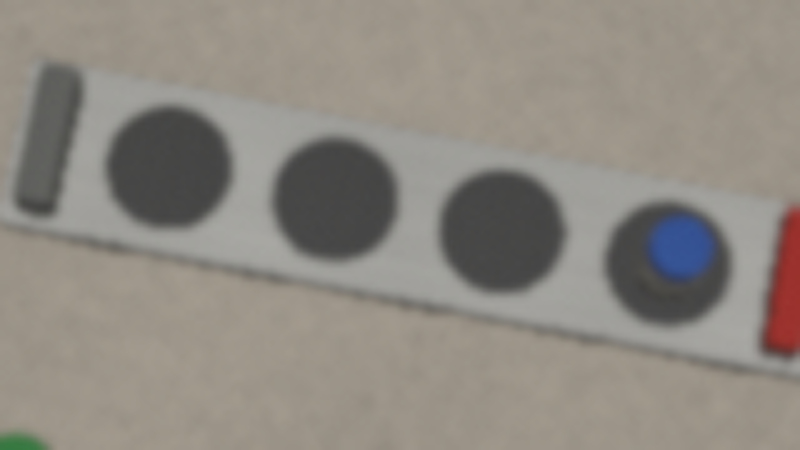

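Top view: pot a's cap is at about (386,169), against an expected (386,168.3), so it stands centred on the mark to about 1 mm. Now pot b.

Emit:
play_rows --commands '[[[0.0005,0.001,0.03,0],[0.0005,0.001,0.06,0],[0.0005,0.001,0.08,0],[0.0005,0.001,0.087,0],[0.0005,0.001,0.087,0]]]'

```text
clock: 9.22
position: [0.4194, 0.167, 0.0136]
ee_rot: [0.0, 0.766, 0.643, 0.0]
contact_force: [0.6, -0.1, 0.8]
grip_width: 1.001
grasp_force: 0.0
```

Emit:
play_rows --commands '[[[0,0,0,0],[0,0,0,0],[0,0,0,0],[0,0,0,0],[0,0,0,0]]]' --fingers 0.025 --force 40

```text
clock: 9.85
position: [0.4195, 0.1676, 0.0141]
ee_rot: [0.0, 0.765, 0.644, 0.001]
contact_force: [-1.8, -0.1, 6.7]
grip_width: 0.434
grasp_force: 39.8
```

Emit:
play_rows --commands '[[[0,0,0,0],[0,0,0,0],[0,0,-0.02,0],[0,0,-0.06,0],[0,0,-0.1,0]]]'

```text
clock: 10.48
position: [0.4184, 0.1672, 0.114]
ee_rot: [-0.0, 0.765, 0.644, -0.001]
contact_force: [0.0, -0.1, -0.4]
grip_width: 0.438
grasp_force: 40.2
```

```bash
python3 -c "
from h import *
to(.6343,-.0832,.113)"
```

```text
shift [-0.2097  0.2556  0.001 ] roll 0.3 pos [0.4184 0.1672 0.114 ] t 10.475 q6 2.12
```

Emit:
play_rows --commands '[[[-0.015,0.019,0,0],[-0.045,0.055,0,0],[-0.08,0.097,0,0],[-0.112,0.137,0,0],[-0.144,0.176,0,0]]]'

```text
clock: 11.1
position: [0.5685, -0.006, 0.1131]
ee_rot: [-0.0, 0.765, 0.644, -0.0]
contact_force: [0.8, 0.4, 0.1]
grip_width: 0.439
grasp_force: 40.2
```

Emit:
play_rows --commands '[[[-0.032,0.038,0,0],[-0.055,0.067,0,0],[-0.065,0.079,0,0],[-0.0655,0.0795,0.03,0],[-0.0655,0.0795,0.06,0]]]'

```text
clock: 11.72
position: [0.6347, -0.0825, 0.0527]
ee_rot: [-0.0, 0.765, 0.644, 0.0]
contact_force: [0.8, 0.1, -1.0]
grip_width: 0.438
grasp_force: 40.3
```

Emit:
play_rows --commands '[[[0,0,0,0],[0,0,0,0]]]'

```text
clock: 11.98
position: [0.635, -0.0824, 0.0544]
ee_rot: [0.0, 0.765, 0.644, 0.0]
contact_force: [-0.3, -0.5, 0.4]
grip_width: 0.432
grasp_force: 40.2
```

```bash
python3 -c "
from h import *
to(.6343,-.0832,.0255)"
```

```text
shift [-0.0009 -0.0005  0.0289] roll 0.4 pos [ 0.635  -0.0824  0.0544] t 11.975 q6 1.61
```

Emit:
play_rows --commands '[[[-0.0005,-0.0005,0.012,0],[-0.001,-0.0005,0.021,0],[-0.001,-0.0005,0.026,0],[-0.001,-0.0005,0.028,0],[-0.001,-0.0005,0.0285,0]]]'

```text
clock: 12.6
position: [0.6338, -0.0837, 0.0261]
ee_rot: [0.0, 0.765, 0.644, 0.0]
contact_force: [-5.4, 0.7, 10.8]
grip_width: 0.433
grasp_force: 41.1
```

Emit:
play_rows --commands '[[[0,0,0.0003,0],[0,0,0.0005,0]]]'

```text
clock: 12.85
position: [0.6339, -0.0837, 0.0261]
ee_rot: [0.0, 0.765, 0.644, 0.0]
contact_force: [-5.8, -0.3, 13.3]
grip_width: 0.431
grasp_force: 41.2
```

Emit:
play_rows --commands '[[[0,0,-0.0007,0],[0,0,-0.0007,0]]]'

```text
clock: 13.1
position: [0.6341, -0.0837, 0.0261]
ee_rot: [0.0, 0.765, 0.644, 0.0]
contact_force: [-3.6, -0.5, 7.6]
grip_width: 0.434
grasp_force: 40.7
```

Emit:
play_rows --commands '[[[0,0,0,0],[0,0,0,0],[0,0,0,0],[0,0,0,0],[0,0,0,0]]]' --fingers 0.075

```text
clock: 13.72
position: [0.6341, -0.0837, 0.0249]
ee_rot: [-0.0, 0.765, 0.644, -0.0]
contact_force: [-0.0, 0.1, 0.3]
grip_width: 0.877
grasp_force: 0.0
```

Emit:
play_rows --commands '[[[0,0,-0.02,0],[0,0,-0.06,0],[0,0,-0.11,0],[0,0,-0.15,0],[0,0,-0.16,0]]]'

```text
clock: 14.35
position: [0.6354, -0.0839, 0.1884]
ee_rot: [0.002, 0.765, 0.644, 0.002]
contact_force: [0.5, 0.0, 0.8]
grip_width: 0.876
grasp_force: 0.0
```

```bash
python3 -c "
from h import *
to(.400,-.3066,.185)"
```

```text
shift [-0.2597 -0.1938  0.0034] roll 0.3 pos [ 0.6354 -0.0839  0.1884] t 14.35 q6 1.61
```

Emit:
play_rows --commands '[[[-0.03,-0.022,0,0],[-0.072,-0.054,0,0],[-0.115,-0.086,0,0],[-0.158,-0.118,0,0],[-0.2,-0.15,0,0]]]' --fingers 0.0854

```text
clock: 14.98
position: [0.4503, -0.2558, 0.1838]
ee_rot: [-0.001, 0.765, 0.644, -0.0]
contact_force: [-0.3, -1.1, -0.4]
grip_width: 0.998
grasp_force: 0.0
```

Emit:
play_rows --commands '[[[-0.035,-0.026,0.01,0],[-0.055,-0.04,0.025,0],[-0.059,-0.0435,0.05,0],[-0.059,-0.0435,0.06,0],[-0.059,-0.0435,0.06,0]]]'

```text
clock: 15.6
position: [0.3987, -0.3051, 0.124]
ee_rot: [-0.001, 0.765, 0.644, -0.0]
contact_force: [0.5, 0.1, 0.5]
grip_width: 1.002
grasp_force: 0.0
```

```bash
python3 -c "
from h import *
to(.400,-.3066,.021)
im=viewer.camera('side')[:,:,::-1];A=cv2.resize(im[100:220,280:440],None,fx=5,fy=5,interpolation=cv2.INTER_CUBIC)
cv2.imwrite('pics/s3.png',A)
print(5*(w2px('side',(.400,-.3066,.074))-[280,100]),w2px('top',(.6343,-.0832,.07)))
hsv=cv2.cvtColor(viewer.camera('top'),cv2.COLOR_RGB2HSV);m=cv2.inRange(hsv,(105,120,60),(130,255,255));n,l,s,c=cv2.connectedComponentsWithStats(m)
print([(s[i].tolist(),c[i].round(1)) for i in range(1,n) if s[i][4]>60])"
```

```text
shift [-0.0013  0.0015  0.103 ] roll 0.4 pos [ 0.3987 -0.3051  0.124 ] t 15.6 q6 1.09
[586.84311266  93.80486568] [352.02351131 160.02984846]
[([344, 154, 16, 15, 182], array([351.6, 161.3])), ([380, 163, 12, 13, 115], array([385.7, 169.1])), ([44, 224, 86, 54, 1387], array([ 90.9, 249.5])), ([153, 255, 23, 22, 414], array([164.2, 265.4])), ([444, 256, 16, 17, 219], array([451.3, 263.9]))]
```

View pics/s3.png

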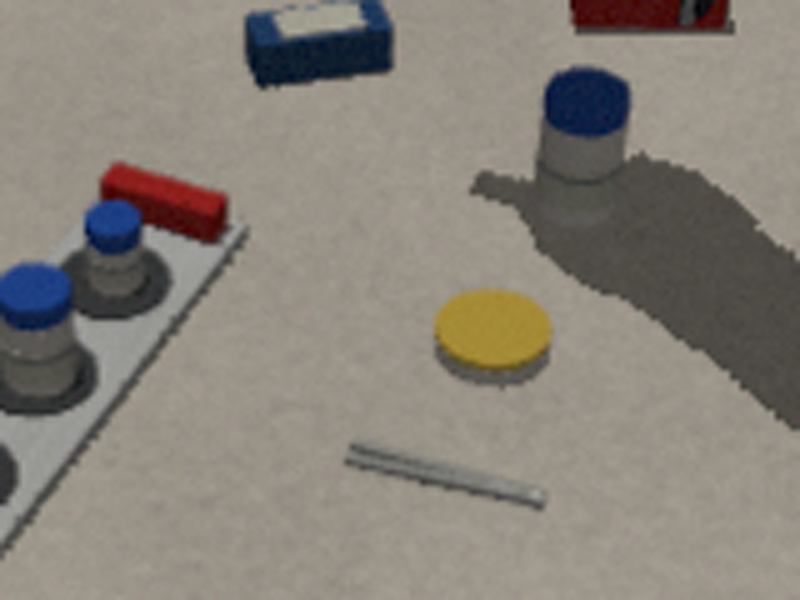

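Side view: a and b stand upright on their discs. The cap of c is at crop (587,97), against a predicted (587,94). Picking c.

Emit:
play_rows --commands '[[[-0.0015,0.0015,0.03,0],[-0.0015,0.0015,0.065,0],[-0.0015,0.0015,0.093,0],[-0.0015,0.0015,0.102,0],[-0.0015,0.0015,0.102,0]]]'

```text
clock: 16.32
position: [0.4007, -0.3074, 0.0235]
ee_rot: [0.0, 0.765, 0.644, 0.0]
contact_force: [-0.9, -0.3, -0.4]
grip_width: 1.002
grasp_force: 0.0
```

Emit:
play_rows --commands '[[[0,0,0,0],[0,0,0,0],[0,0,0,0],[0,0,0,0],[0,0,0,0]]]' --fingers 0.033 --force 45

```text
clock: 16.95
position: [0.401, -0.308, 0.0242]
ee_rot: [0.001, 0.765, 0.644, 0.0]
contact_force: [-0.1, 0.1, 5.4]
grip_width: 0.529
grasp_force: 45.9
```

Emit:
play_rows --commands '[[[0,0,0,0],[0,0,0,0],[0,0,-0.02,0],[0,0,-0.06,0],[0,0,-0.1,0]]]'

```text
clock: 17.58
position: [0.3999, -0.3072, 0.1239]
ee_rot: [-0.0, 0.765, 0.644, -0.0]
contact_force: [0.8, 0.7, -1.0]
grip_width: 0.525
grasp_force: 46.2
```

```bash
python3 -c "
from h import *
to(.6492,-.0027,.122)"
```

```text
shift [0.3427 0.1934 0.0019] roll 0.3 pos [ 0.3999 -0.3072  0.1239] t 17.575 q6 1.09
```

Emit:
play_rows --commands '[[[0.02,0.011,-0.01,0],[0.06,0.034,-0.02,0],[0.105,0.059,-0.02,0],[0.15,0.085,-0.02,0],[0.195,0.11,-0.02,0]]]'

```text
clock: 18.2
position: [0.5429, -0.1328, 0.1431]
ee_rot: [0.0, 0.765, 0.644, 0.0]
contact_force: [0.9, -0.7, 0.0]
grip_width: 0.531
grasp_force: 46.2
```

Emit:
play_rows --commands '[[[0.045,0.025,0,0],[0.09,0.051,0,0],[0.125,0.07,0,0],[0.142,0.08,0,0],[0.1475,0.083,0,0]]]'

```text
clock: 18.82
position: [0.6493, -0.0026, 0.1425]
ee_rot: [-0.0, 0.765, 0.644, -0.0]
contact_force: [-0.4, -0.1, -0.5]
grip_width: 0.526
grasp_force: 46.2
```

Emit:
play_rows --commands '[[[0,0,0.02,0],[0,0,0.055,0],[0,0,0.075,0],[0,0,0.08,0],[0,0,0.08,0]]]'

```text
clock: 19.45
position: [0.649, -0.0039, 0.0635]
ee_rot: [0.0, 0.766, 0.643, -0.0]
contact_force: [-0.2, -0.2, -1.2]
grip_width: 0.528
grasp_force: 46.2
```

```bash
python3 -c "
from h import *
to(.6492,-.0027,.0357)"
```

```text
shift [0.0012 0.     0.0278] roll 0.3 pos [ 0.649  -0.0039  0.0635] t 19.45 q6 1.74
```

Emit:
play_rows --commands '[[[0.0005,0,0.012,0],[0.0007,0,0.021,0],[0.0007,0,0.025,0],[0.0007,0,0.0265,0],[0.0007,0,0.027,0]]]'

```text
clock: 20.08
position: [0.6494, -0.0023, 0.0363]
ee_rot: [0.0, 0.765, 0.644, 0.0]
contact_force: [-1.0, -0.3, 1.8]
grip_width: 0.526
grasp_force: 46.3
```

Emit:
play_rows --commands '[[[0,0,0.0003,0],[0,0,0.0005,0]]]'

```text
clock: 20.32
position: [0.6494, -0.0023, 0.0362]
ee_rot: [0.0, 0.765, 0.644, 0.0]
contact_force: [-2.5, 0.9, 6.0]
grip_width: 0.529
grasp_force: 46.3
```

In contact with the mark; release.

Emit:
play_rows --commands '[[[0,0,0,0],[0,0,0,0],[0,0,0,0],[0,0,0,0],[0,0,0,0]]]' --fingers 0.08

```text
clock: 20.95
position: [0.6492, -0.0024, 0.0354]
ee_rot: [-0.0, 0.765, 0.644, -0.0]
contact_force: [0.3, -0.9, 0.7]
grip_width: 0.938
grasp_force: 0.0
```

Emit:
play_rows --commands '[[[0,0,-0.02,0],[0,0,-0.06,0],[0,0,-0.11,0],[0,0,-0.15,0],[0,0,-0.16,0]]]'

```text
clock: 21.58
position: [0.6505, -0.0024, 0.1989]
ee_rot: [0.002, 0.765, 0.644, 0.002]
contact_force: [0.6, 0.3, -0.4]
grip_width: 0.935
grasp_force: 0.0
```

```bash
python3 -c "
from h import *
to(.3863,.3287,.196)"
```

```text
shift [ 0.2809 -0.3171  0.0029] roll 0.3 pos [ 0.6505 -0.0024  0.1989] t 21.575 q6 1.74
```

Emit:
play_rows --commands '[[[0.02,-0.023,0,0],[0.053,-0.06,0,0],[0.088,-0.1,0,0],[0.124,-0.14,0,0],[0.16,-0.18,0,0]]]' --fingers 0.0854

```text
clock: 22.2
position: [0.4977, 0.187, 0.1942]
ee_rot: [-0.0, 0.765, 0.644, -0.001]
contact_force: [1.3, 0.6, 0.6]
grip_width: 1.0
grasp_force: 0.0
```

Emit:
play_rows --commands '[[[0.035,-0.04,0,0],[0.07,-0.08,0,0],[0.1,-0.115,0.01,0],[0.119,-0.136,0.03,0],[0.1205,-0.137,0.05,0]]]'

```text
clock: 22.82
position: [0.3833, 0.3294, 0.1439]
ee_rot: [-0.0, 0.764, 0.645, -0.001]
contact_force: [0.1, -0.6, -0.2]
grip_width: 1.001
grasp_force: 0.0
```

Emit:
play_rows --commands '[[[0,0,0,0],[0,0,0,0]]]'

```text
clock: 23.08
position: [0.3852, 0.328, 0.1456]
ee_rot: [0.0, 0.765, 0.643, -0.0]
contact_force: [0.7, -0.1, 1.3]
grip_width: 1.003
grasp_force: 0.0
```

```bash
python3 -c "
from h import *
to(.3863,.3287,.032)
im=viewer.camera('side')[:,:,::-1];A=cv2.resize(im[240:380,260:420],None,fx=4,fy=4,interpolation=cv2.INTER_CUBIC)
cv2.imwrite('pics/s4.png',A)
print(4*(w2px('side',(.3863,.3287,.09))-[260,240]),w2px('top',(.6492,-.0027,.086)))
hsv=cv2.cvtColor(viewer.camera('top'),cv2.COLOR_RGB2HSV);m=cv2.inRange(hsv,(105,120,60),(130,255,255));n,l,s,c=cv2.connectedComponentsWithStats(m)
print([(s[i].tolist(),c[i].round(1)) for i in range(1,n) if s[i][4]>60])"
```

```text
shift [0.0008 0.001  0.1136] roll 0.3 pos [0.3852 0.328  0.1456] t 23.075 q6 2.45
[326.9038457  318.37033464] [317.2741813  151.34720337]
[([308, 144, 19, 18, 269], array([317.4, 152.7])), ([344, 154, 16, 15, 180], array([351.7, 161.3])), ([380, 163, 12, 13, 117], array([385.7, 169.1])), ([154, 255, 22, 22, 360], array([164.7, 265.7]))]
```

View pics/s4.png

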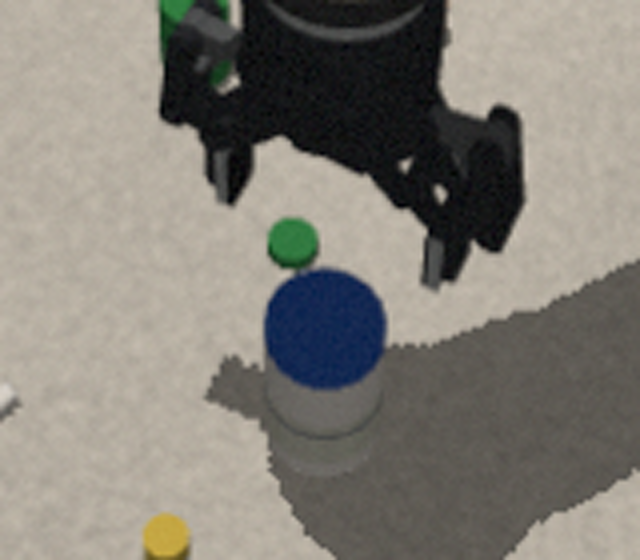

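Side view: pot d's cap face centre is at about (325,320), against a predicted (327,318). Gripper jaws straddle it. Pot c also sits where expected in the top view (317.4,152.7). Picking d.

Emit:
play_rows --commands '[[[0.001,0.001,0.03,0],[0.001,0.001,0.07,0],[0.001,0.001,0.1,0],[0.001,0.001,0.1125,0],[0.001,0.001,0.1125,0]]]'

```text
clock: 23.8
position: [0.3863, 0.3289, 0.0331]
ee_rot: [-0.0, 0.765, 0.643, -0.0]
contact_force: [0.7, 0.1, 0.1]
grip_width: 0.998
grasp_force: 0.0
```

Emit:
play_rows --commands '[[[0,0,0,0],[0,0,0,0],[0,0,0,0],[0,0,0,0],[0,0,0,0]]]' --fingers 0.04 --force 50

```text
clock: 24.42
position: [0.3871, 0.3297, 0.0346]
ee_rot: [0.0, 0.765, 0.644, 0.001]
contact_force: [-0.9, -1.5, 6.2]
grip_width: 0.623
grasp_force: 47.8
```

Emit:
play_rows --commands '[[[0,0,0,0],[0,0,0,0],[0,0,-0.02,0],[0,0,-0.06,0],[0,0,-0.11,0]]]'

```text
clock: 25.05
position: [0.3855, 0.3286, 0.1436]
ee_rot: [-0.0, 0.765, 0.644, -0.001]
contact_force: [1.6, 1.4, -0.9]
grip_width: 0.622
grasp_force: 48.6
```

```bash
python3 -c "
from h import *
to(.6635,.0779,.143)"
```

```text
shift [-0.1994  0.3168  0.0006] roll 0.3 pos [0.3855 0.3286 0.1436] t 25.05 q6 2.45
```

Emit:
play_rows --commands '[[[-0.012,0.019,-0.01,0],[-0.034,0.054,-0.02,0],[-0.058,0.092,-0.02,0],[-0.082,0.13,-0.02,0],[-0.106,0.169,-0.02,0]]]'

```text
clock: 25.68
position: [0.5355, 0.1948, 0.1634]
ee_rot: [0.0, 0.765, 0.644, 0.0]
contact_force: [0.6, 0.1, -0.7]
grip_width: 0.621
grasp_force: 48.7
```

Emit:
play_rows --commands '[[[-0.025,0.039,0,0],[-0.05,0.08,0,0],[-0.072,0.115,0,0],[-0.088,0.14,0,0],[-0.0935,0.148,0,0]]]'

```text
clock: 26.3
position: [0.6652, 0.0769, 0.1625]
ee_rot: [-0.0, 0.766, 0.643, -0.0]
contact_force: [-0.6, -0.0, -1.9]
grip_width: 0.617
grasp_force: 48.7
```

Emit:
play_rows --commands '[[[0,0,0.02,0],[0,0,0.055,0],[0,0,0.08,0],[0,0,0.085,0],[0,0,0.085,0]]]'

```text
clock: 26.92
position: [0.6642, 0.0787, 0.0786]
ee_rot: [0.0, 0.765, 0.644, 0.0]
contact_force: [-0.1, -0.0, -1.6]
grip_width: 0.625
grasp_force: 48.7
```

```bash
python3 -c "
from h import *
to(.6635,.0779,.0456)"
```

```text
shift [-0.0009 -0.0005  0.033 ] roll 0.4 pos [0.6642 0.0787 0.0786] t 26.925 q6 1.86
```

Emit:
play_rows --commands '[[[-0.0005,-0.0003,0.014,0],[-0.0005,-0.0005,0.025,0],[-0.0005,-0.0005,0.03,0],[-0.0005,-0.0005,0.0315,0],[-0.0005,-0.0005,0.032,0]]]'

```text
clock: 27.55
position: [0.6638, 0.0778, 0.0466]
ee_rot: [0.0, 0.765, 0.644, 0.0]
contact_force: [-2.2, -0.6, 5.1]
grip_width: 0.624
grasp_force: 49.2
```

Emit:
play_rows --commands '[[[0,0,0.0003,0],[0,0,0.0005,0]]]'

```text
clock: 27.8
position: [0.6638, 0.0778, 0.0466]
ee_rot: [0.0, 0.765, 0.644, 0.0]
contact_force: [-2.5, -0.6, 7.8]
grip_width: 0.626
grasp_force: 49.4
```

Emit:
play_rows --commands '[[[0,0,0,0],[0,0,0,0],[0,0,0,0],[0,0,0,0],[0,0,0,0]]]' --fingers 0.0854

```text
clock: 28.42
position: [0.6637, 0.0778, 0.0454]
ee_rot: [-0.0, 0.765, 0.644, -0.0]
contact_force: [-0.6, 0.7, -0.0]
grip_width: 1.002
grasp_force: 0.0
```

Emit:
play_rows --commands '[[[0,0,-0.02,0],[0,0,-0.06,0],[0,0,-0.11,0],[0,0,-0.15,0],[0,0,-0.16,0]]]'

```text
clock: 29.05
position: [0.6649, 0.0779, 0.209]
ee_rot: [0.001, 0.765, 0.644, 0.002]
contact_force: [0.9, 0.7, -0.9]
grip_width: 1.001
grasp_force: 0.0
```

Emit:
play_rows --commands '[[[0,-0.04,0,0],[0,-0.09,0,0],[0,-0.14,0,0],[0,-0.19,0,0],[0,-0.22,0,0]]]'

```text
clock: 29.68
position: [0.4443, 0.1155, 0.2045]
ee_rot: [-0.0, 0.765, 0.644, -0.001]
contact_force: [0.4, 0.2, 0.4]
grip_width: 1.0
grasp_force: 0.0
```

Emit:
play_rows --commands '[[[0.05,0,0,0],[0.1,0,0,0],[0.15,0,0,0],[0.2,0,0,0],[0.2,0,0,0]]]'

```text
clock: 30.3
position: [0.4809, 0.3151, 0.2032]
ee_rot: [-0.0, 0.764, 0.645, -0.001]
contact_force: [0.4, -0.2, -0.6]
grip_width: 0.998
grasp_force: 0.0
```

```bash
python3 - <<'E'
from h import *
im=viewer.camera("top");hsv=cv2.cvtColor(im,cv2.COLOR_RGB2HSV)
n,l,s,c=cv2.connectedComponentsWithStats(cv2.inRange(hsv,(105,120,60),(130,255,255)))
print([c[i].round(1).tolist() for i in range(1,n) if s[i][4]>60])
M=dict(a=(.6199,-.1639,.054),b=(.6343,-.0832,.07),c=(.6492,-.0027,.086),d=(.6635,.0779,.102))
for k,P in M.items(): print(k,w2px("top",P).round(1))
A=cv2.resize(im[120:220,250:410,::-1],None,fx=4,fy=4,interpolation=cv2.INTER_CUBIC)
B=cv2.resize(viewer.camera("side")[120:270,210:370,::-1],None,fx=4,fy=4,interpolation=cv2.INTER_CUBIC)
cv2.imwrite("pics/t5.png",A);cv2.imwrite("pics/s5.png",B)
m=cv2.inRange(hsv,(20,120,80),(35,255,255));m[:,:370]=0;m[:,420:]=0;print("dish",cv2.connectedComponentsWithStats(m)[3][1:])
E
```

```text
[[281.5, 143.9], [317.4, 152.7], [351.6, 161.3], [385.7, 169.0]]
a [386.  168.3]
b [352. 160.]
c [317.3 151.3]
d [281.6 142.7]
dish [[389.66045549 255.71428571]]
```

View pics/t5.png

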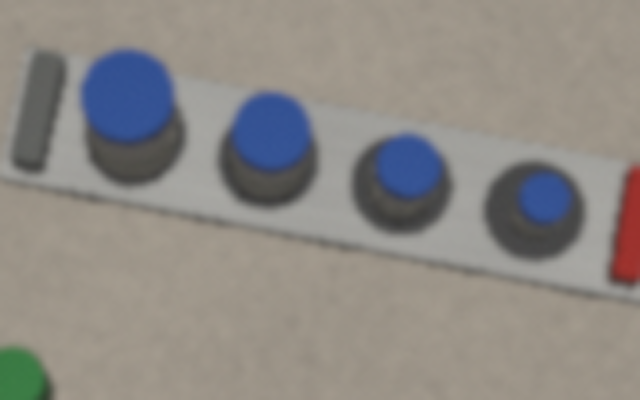

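View pics/s5.png

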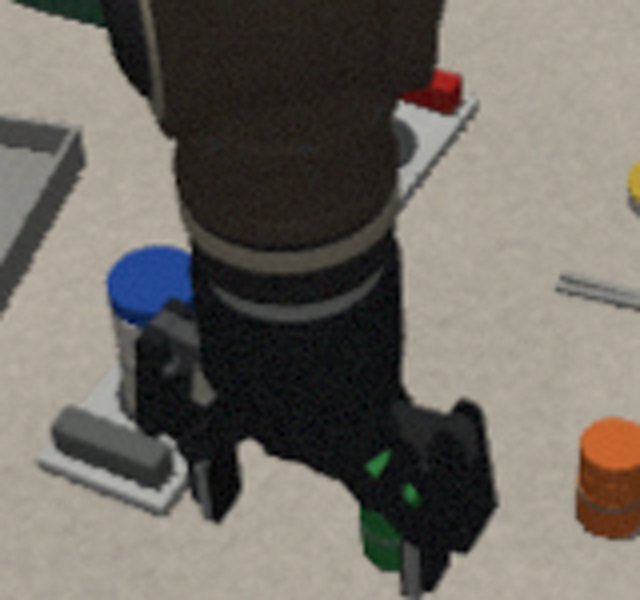

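The top view shows d, c, b, a rising away from the red stop, all upright and within about 1 mm of their marks. The dish is unmoved at (389.7,255.7). In the side view the arm hides most of the row, but d is visible standing upright. Handing in.

```bash
python3 -c "
from station import ctrl
print(ctrl.close_job())"
```

```text
the job is handed in; nothing more can be done
None
```

All four pots stand upright on their marks, smallest (pot_a) next to the red stop and rising to the largest (pot_d), each within about 2 mm of centre; the dish was not moved, and the job was handed in at about 30 s.

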